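Put the pastry tools back on their silhouette tiles

TASK

Tidy the decorating station: stand the two round pastry cutters, the piping nozzle and the kitchen timer upright, each in the middle of the wooden tile whose dark silhouette matches its footprint in shape and size. Turn the timer square with its silhouette, so that its dial is over the small tab of the silhouette. Leave everything released and at rest on the tiles.

Things in the scene. Friction and masses are not known exactly. Their poses are not given: they have to be found in the camera images.
- cutter_large: The larger round pastry cutter: open steel ring, 60 mm outside diameter at the widest, 43 mm high, about 0.03 kg, standing on the table. Can be gripped across its outside. Origin at the centre of its underside, z up along its axis.
- cutter_small: The smaller round pastry cutter: open steel ring, 48 mm outside diameter at the widest, 43 mm high, about 0.03 kg, standing on the table. Can be gripped across its outside. Origin at the centre of its underside, z up along its axis.
- nozzle: Steel piping nozzle: a cone standing on its wide end, 25 mm diameter at the foot, narrowing to about 10 mm at the top, 40 mm high, about 0.012 kg; grip it in its lower half. Origin at the centre of its underside, z up along its axis.
- timer: White kitchen timer, red dial on its front (does not turn here); upright block 66 mm high, 0.11 kg. Own frame: block x -14 to +30 mm, y -32 to +32 mm (plain sides, 64 mm apart, can be gripped); dial and its bar stick out in front to x = -30 mm, 18 to 48 mm up, 30 mm wide. Origin on the underside, 8 mm from the block's middle towards the dial; x points from dial to back, z up.
- timer_dial (a point): Centre of the timer's red dial: 26 mm from the timer's origin along its -x, 33 mm up.
- tile_large: Plywood tile, 96x96 mm, 8 mm thick, fixed flat on the table; flush on its top a dark silhouette: a plain disc of 66 mm diameter in the middle, for the larger cutter. Origin at the centre of the tile's underside, z up.
- tile_small: Plywood tile, 96x96 mm, 8 mm thick, fixed flat on the table; flush on its top a dark silhouette: a plain disc of 54 mm diameter in the middle, for the smaller cutter. Origin at the centre of the tile's underside, z up.
- tile_nozzle: Plywood tile, 96x96 mm, 8 mm thick, fixed flat on the table; flush on its top a dark silhouette: a small plain disc of 31 mm diameter in the middle, for the nozzle. Origin at the centre of the tile's underside, z up.
- tile_timer: Plywood tile, 96x96 mm, 8 mm thick, fixed flat on the table; flush on its top a dark silhouette: for the timer, a rectangle (x -17 to +33 mm, y -35 to +35 mm) with a tab for the dial (x -33 to -17 mm, 30 mm wide) in the middle of a long side. The timer is in place with its origin over this one and its x pointing the same way. Origin at the centre of the tile's underside, z up.
Mind the look-alikes: they are no part of the job. Leave any green or orange look-alike of the timer alone.

How it is judged:
By the outcome, as a careful person would: the job done as asked, in the order asked, and still so for the second after the job is handed in, with the robot touching nothing.
It also fails if it takes over 128 s, if anything falls off the work surface, if the arm or the gripper's body presses on something with over 40 N, if the wrist force passes 120 N, or if a joint passes its speed limit or range.

ROBOT

A 6-joint arm with a two-finger parallel gripper is mounted at the origin on the work surface; the furniture and walls round the work are solid. World frame = base frame: x ahead of the robot, y to its left, z up, the work surface at z = 0. Lengths are in m, angles in rad, forces in N, time in s.
With the tool pointing down it reaches from about 0.3 to 0.825 m from the base axis. Payload 5.4 kg.
Tool frame: the origin (TCP) lies at the very end of the fingers, on their centre line; the grasp point (between the pads) lies 19 mm behind it; z points along the fingers, x is the direction in which the jaws open and shut, and the axes are right-handed (so a half turn about z gives the same grasp; the last joint's range is limited). The gripper opens to 92 mm and grips with 3 to 60 N. Pads are 20 mm wide; open, the fingers measure 128 mm over their backs; the gripper's body (75 mm by 189 mm) begins 69 mm behind the grasp point.
Start: joints at [1.004, 0.158, 1.597, -0, 1.386, -0.21], TCP at [0.201, 0.539, 0.215] pointing down, gripper open.
Joint ranges: [-2.91, 2.91], [-0.94, 2.29], [0.18, 2.7], [-1.29, 4.43], [0.17, 2.64], [-3, 3]. Speed limits (rad/s): [2.57, 2.57, 3.14, 3.14, 3.14, 3.14].

INTERFACE

Orientations are given as a rotation vector (axis times angle).
In Python, from workcell import bot gives the robot as it stands. Calls block until the motion is done:
- bot.goto(position, orientation): joint-space move of the TCP to a pose.
- bot.line_to(position, rot=None, max_speed=0.15): straight line of the TCP; rot=None keeps the orientation; max_speed is the mean speed in m/s.
- bot.set_joints(angles): joint-space move.
- bot.set_gripper(opening, newtons=None): opening from 0.0 (shut) to 1.0 (fully open); newtons is the grip in N (None keeps the last); returns when the fingers have stopped.
- bot.hold(seconds).
- bot.inverse_kinematics(position, orientation): joint angles nearest the present ones, or None.
- bot.read_camera(name): name is "side" or "top"; returns a dict with "pixels" (384x512x3 uint8, blue, green, red), "fx", "fy", "cx", "cy" (pixels), "k1" (the pictures are not rectified: a ray, as slopes to the right and down, at radius r is drawn at 1 + k1 r^2 times it, then the intrinsics apply), "R" (3x3) and "t" (3): a world point X has camera coordinates R X + t. Camera axes: x right, y down, z forward; pixel columns grow to the right and rows downward; lengths in m; the calibration is good to about 2 mm. A picture is of the moment at which its call begins. There is no depth.
A pose or a line that the arm cannot do raises bot.MotionError and nothing moves.
- bot.job_done(): hands the job in, once; it reports no verdict.
Readings, each from a call of its own:
- bot.current_clock(): time.
- bot.current_joints(): joint angles.
- bot.current_joint_vel(): joint speeds.
- bot.current_effort(): joint torques, N m.
- bot.current_ee_pos(): TCP position.
- bot.current_tool_rot(): TCP orientation.
- bot.current_contact_force(): force on the tool from outside, world axes, zero at the start.
- bot.current_ft_torque(): the same for the moment, N m.
- bot.current_opening(): opening from 0.0 (shut) to 1.0 (fully open).
Only numpy, scipy, OpenCV 4.12 (cv2) and the standard library are available. Lean on these libraries where they do the work, as an engineer would, in place of code of your own. Each camera call takes 0.05 s, during which the arm holds its last target.

## Working session

There is one attempt and no reset: what is moved stays moved. The work goes in short steps, each a Python script; the robot and the scene stay as the last script left them, time stands still between calls to the robot, and variables do not carry over. Pictures are saved under pics/ and viewed, and the job is handed in when it is done.

```bash
ls; mkdir -p pics; python3 - <<'E'
from workcell import bot
import cv2
for n in("top","side"):
    c=bot.read_camera(n); cv2.imwrite(f"pics/{n}0.png",c["pixels"]); print(n,c["fx"],c["fy"],c["cx"],c["cy"],c["k1"],c["R"],c["t"])
print(bot.current_clock(),bot.current_tool_rot(),bot.current_contact_force())
E
```

```text
pics
top 380.8266528937996 380.8266528937996 257.56571897898334 189.2170317446058 -0.019645343771534207 [[ 6.56340661e-03 -9.99978042e-01  9.15005888e-04]
 [-9.97050849e-01 -6.61415507e-03 -7.64582054e-02]
 [ 7.64625785e-02 -4.10481107e-04 -9.97072367e-01]] [0.08480165 0.50958937 1.17963548]
side 417.5118074621094 417.5118074621094 259.471512413318 185.6738155132914 -0.11533251824774696 [[ 0.84583639  0.5333441   0.01024098]
 [ 0.36913587 -0.57134181 -0.73301244]
 [-0.38509676  0.62378891 -0.68013814]] [-0.47339438 -0.12305753  1.84531447]
0.1 [ 2.57982595e+00  1.79167626e+00 -2.38909560e-03] [-0.72699469 -0.32204999 -0.71417132]
```

View pics/top0.png

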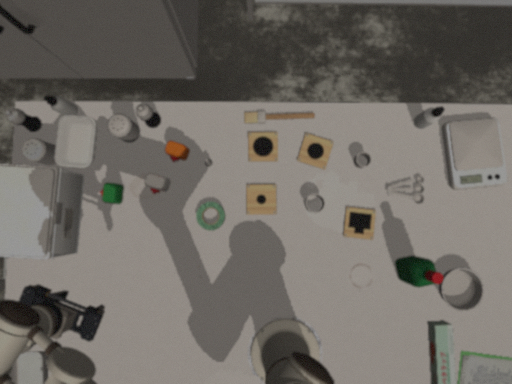

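View pics/side0.png

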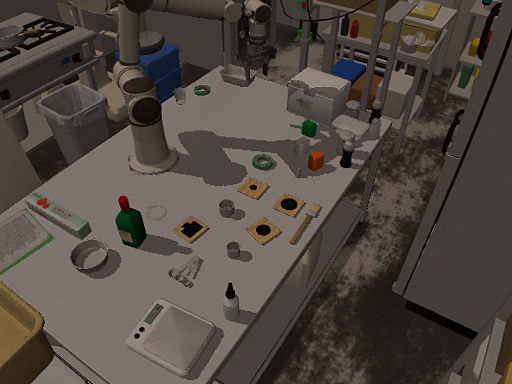

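```bash
python3 - <<'E'
import cv2,numpy as np
t=cv2.imread("pics/top0.png");s=cv2.imread("pics/side0.png")
def up(i,r0,r1,c0,c1,k,n):
    o=cv2.resize(i[r0:r1,c0:c1],None,fx=k,fy=k,interpolation=cv2.INTER_CUBIC); o=np.clip(o.astype(float)*1.3,0,255).astype('u1'); cv2.imwrite("pics/"+n,o)
up(t,125,225,90,230,5.7,"tl.png"); up(t,120,290,240,400,3.5*1,"tr.png")
up(s,100,185,240,360,6.5,"sl.png"); up(s,170,290,130,330,4,"sr.png")
E
```

```text
(no output)
```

View pics/tl.png

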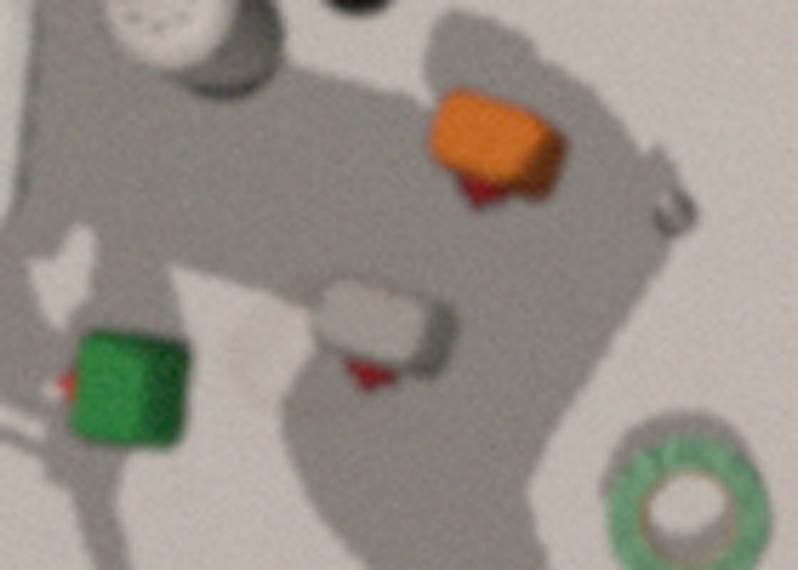

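View pics/tr.png

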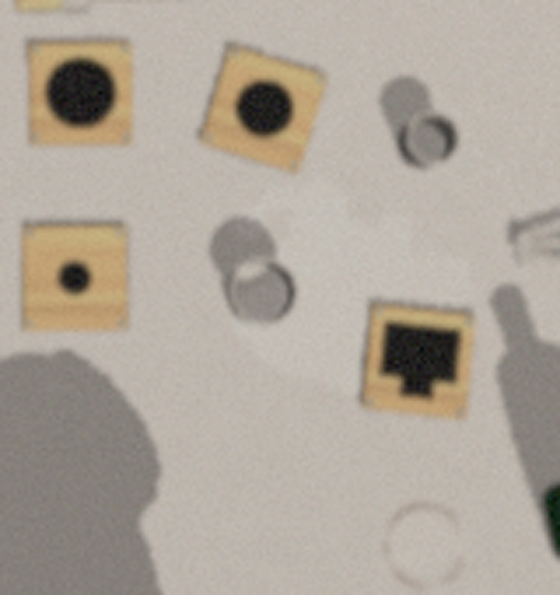

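View pics/sl.png

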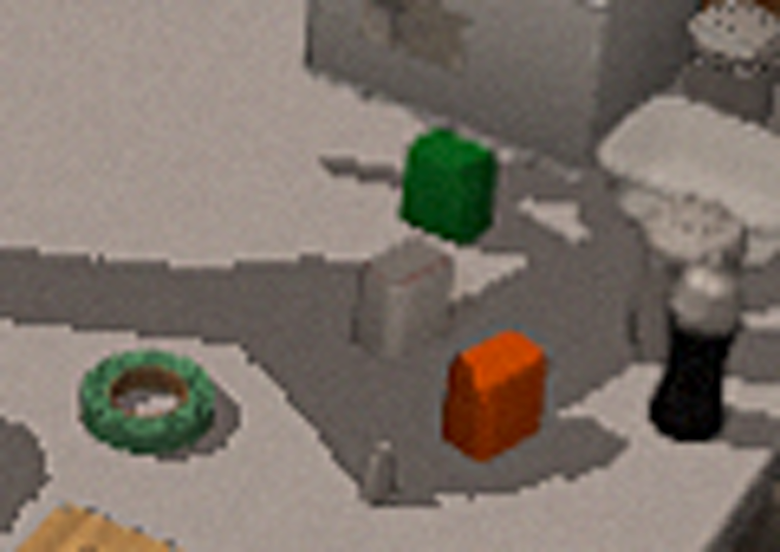

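View pics/sr.png

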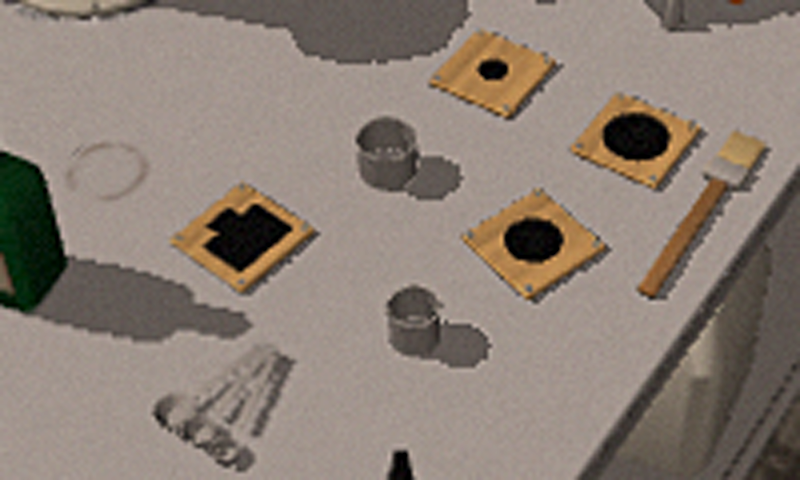

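```bash
cat > h.py <<'E'
import cv2,numpy as np
from scipy.spatial.transform import Rotation as Ro
def K(c): return np.array([[c["fx"],0,c["cx"]],[0,c["fy"],c["cy"]],[0,0,1]]),np.array([c["k1"],0,0,0.])
def cast(c,px,z):
    k,d=K(c);p=cv2.undistortPoints(np.array(px,float).reshape(-1,1,2),k,d).reshape(-1,2)
    R,t=np.array(c["R"]),np.array(c["t"]);o=-R.T@t
    v=np.c_[p,np.ones(len(p))]@R
    return o+v*((z-o[2])/v[:,2])[:,None]
def proj(c,X):
    k,d=K(c);r,_=cv2.Rodrigues(np.array(c["R"]));return cv2.projectPoints(np.array(X,float).reshape(-1,1,3),r,np.array(c["t"]),k,d)[0].reshape(-1,2)
def crop(im,u,v,h,k,n,g=1.3):
    u,v=int(u),int(v);o=cv2.resize(im[v-h:v+h,u-h:u+h],None,fx=k,fy=k,interpolation=cv2.INTER_CUBIC);return np.clip(o*float(g),0,255).astype('u1')
E
python3 - <<'E'
from h import *
from workcell import bot
cs={n:bot.read_camera(n) for n in("top","side")}
for n,c in cs.items(): print(n,"cam at",-np.array(c["R"]).T@c["t"])
seeds={"top":dict(L=(263,146),S=(316,151),N=(261,199),T=(360,222)),"side":dict(L=(289,204),S=(263,230),N=(253,187),T=(191,229))}
for n,c in cs.items():
    im=c["pixels"];dark=(im.max(2)<45).astype('u1')
    nl,lab,st,ce=cv2.connectedComponentsWithStats(dark)
    for k,(u,v) in seeds[n].items():
        l=lab[v,u];m=lab==l
        # subpixel: weight darkness
        x0,y0,w,h=st[l][:4];ys,xs=np.mgrid[y0-3:y0+h+3,x0-3:x0+w+3]
        g=im[ys,xs].mean(2);hi=np.percentile(g,90);lo=g.min();wt=np.clip((hi-15-g)/(hi-15-lo-10),0,1)
        if k!="T":
            cc=[(xs*wt).sum()/wt.sum(),(ys*wt).sum()/wt.sum()];X=cast(c,[cc],.008)[0];print(n,k,l,st[l][4],np.round(cc,1),np.round(X*1e3,1),"area mm2?")
        else:
            P=cast(c,np.c_[xs.ravel(),ys.ravel()],.008)[:,:2];W=wt.ravel();cen=(P*W[:,None]).sum(0)/W.sum()
            print(n,k,st[l],np.round(cen*1e3,1))
            d=P-cen;C=(d*W[:,None]).T@d/W.sum();print(np.linalg.eigh(C))
E
```

```text
top cam at [0.41733196 0.08865451 1.21506663]
side cam at [ 1.15646377 -0.96891251  1.16971406]
top L 109 240 [262.6 146. ] [648.9  72.9   8. ] area mm2?
top S 110 148 [315.1 150.5] [635.6 -95.4   8. ] area mm2?
top N 113 37 [260.8 198.8] [479.4  77.7   8. ] area mm2?
top T [350 213  20  19 278] [ 409.5 -235. ]
EighResult(eigenvalues=array([0.00026089, 0.00032837]), eigenvectors=array([[-0.99484692,  0.10138837],
       [ 0.10138837,  0.99484692]]))
side L 441 146 [288.7 203.9] [650.9  69.8   8. ] area mm2?
side S 476 120 [262.9 229.6] [636.1 -97.5   8. ] area mm2?
side N 429 28 [252.8 186.9] [479.7  75.5   8. ] area mm2?
side T [181 221  22  17 207] [ 412.7 -237.8]
EighResult(eigenvalues=array([0.00041233, 0.00049618]), eigenvectors=array([[-0.41599638, -0.90936627],
       [-0.90936627,  0.41599638]]))
```

```bash
python3 - <<'E'
from h import *
from workcell import bot
cs={n:bot.read_camera(n) for n in("top","side")}
seeds={"top":dict(L=(263,146),S=(316,151),N=(261,199),T=(360,222)),"side":dict(L=(289,204),S=(263,230),N=(253,187),T=(191,229))}
for n,c in cs.items():
    im=cv2.resize(c["pixels"],None,fx=4,fy=4,interpolation=cv2.INTER_CUBIC)
    hsv=cv2.cvtColor(im,cv2.COLOR_BGR2HSV)
    wood=((hsv[...,1]>70)&(hsv[...,0]>8)&(hsv[...,0]<30)&(hsv[...,2]>70)).astype('u1')
    for k,(u,v) in seeds[n].items():
        m=np.zeros_like(wood);r=np.s_[(v-25)*4:(v+25)*4,(u-25)*4:(u+25)*4];m[r]=wood[r]
        m=cv2.morphologyEx(m,cv2.MORPH_OPEN,np.ones((5,5)))
        cn=max(cv2.findContours(m,cv2.RETR_EXTERNAL,cv2.CHAIN_APPROX_NONE)[0],key=cv2.contourArea).reshape(-1,2)
        P=cast(c,(cn+.5)/4-.5,.008)[:,:2]*1e3
        (cx,cy),(w,h),a=cv2.minAreaRect(P.astype('f4'));print(n,k,round(cx,1),round(cy,1),round(w,1),round(h,1),round(a,1))
        dk=(im.max(2)<65).astype('u1');m=np.zeros_like(dk);r=np.s_[(v-16)*4:(v+16)*4,(u-16)*4:(u+16)*4];m[r]=dk[r]
        cn=max(cv2.findContours(m,cv2.RETR_EXTERNAL,cv2.CHAIN_APPROX_NONE)[0],key=cv2.contourArea).reshape(-1,2)
        P=cast(c,(cn+.5)/4-.5,.008)[:,:2]*1e3
        if k=="T":print("  sil",np.round(cv2.minAreaRect(P.astype('f4'))[0],1),np.round(cv2.minAreaRect(P.astype('f4'))[1:][0],1),cv2.minAreaRect(P.astype('f4'))[2])
        else:
            (cx,cy),ax,a=cv2.fitEllipse(P.astype('f4'));print("  sil",round(cx,1),round(cy,1),np.round(ax,1))
t=cs["top"]["pixels"];s=cs["side"]["pixels"]
a=[crop(t,u,v,18,7,0) for u,v in((314,202),(362,160),(208,160))];b=[crop(s,u,v,18,7,0) for u,v in((227,209),(234,250),(299,172))]
cv2.imwrite("pics/obj0.png",np.vstack([np.hstack(a),np.hstack(b)]))
cv2.imwrite("pics/tim0.png",np.hstack([crop(t,155,183,16,12,0),crop(s,302,146,16,12,0)]))
E
```

```text
top L 648.4 73.2 93.3 94.0 0.4
  sil 649.1 72.9 [58.5 59.2]
top S 635.5 -94.7 94.4 94.5 72.7
  sil 635.7 -95.5 [46.4 47.1]
top N 479.5 77.3 94.6 93.3 1.2
  sil 479.3 77.5 [23.1 24.3]
top T 406.0 -233.6 94.4 94.4 83.6
  sil [ 405.8 -234.8] [64.7 60.2] 84.14966583251953
side L 650.2 67.8 97.3 101.9 0.4
  sil 649.7 70.8 [63.8 64.7]
side S 636.9 -100.0 98.4 98.6 72.3
  sil 635.7 -97.3 [52.2 52.9]
side N 481.3 72.5 97.7 101.3 0.8
  sil 480.1 75.2 [29.2 29.5]
side T 406.8 -238.8 99.5 98.3 84.1
  sil [ 405.2 -236.5] [70.3 66.7] 83.67557525634766
```

View pics/obj0.png

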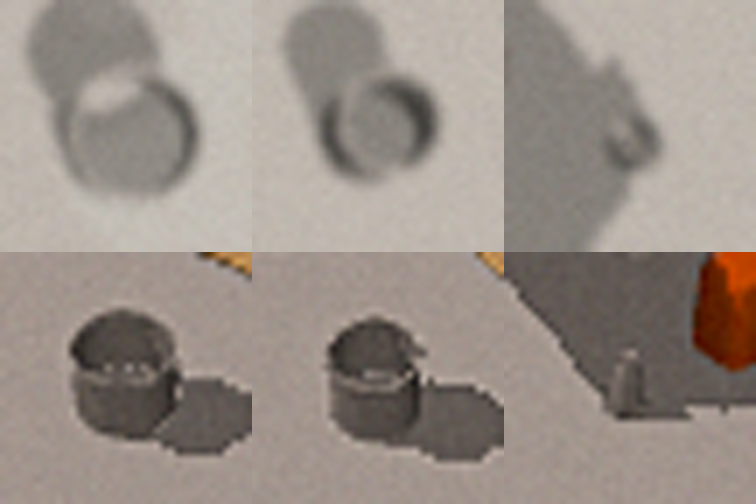

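View pics/tim0.png

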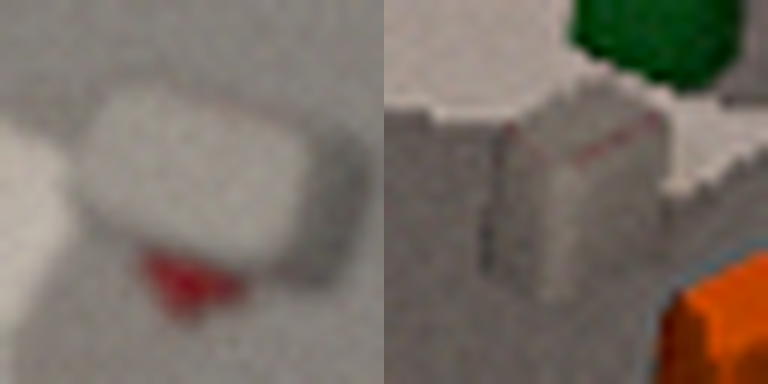

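```bash
python3 - <<'E'
from h import *
from workcell import bot
cs={n:bot.read_camera(n) for n in("top","side")}
def pt(n,u,v,x,y,z,k=7,h=18):
    p=[u-h+(x+.5)/k-.5,v-h+(y+.5)/k-.5];return np.round(cast(cs[n],[p],z)[0]*1e3,1)
print("L",pt("top",314,202,129,135,.043),pt("side",227,209,125,97,.043))
print("S",pt("top",362,160,126,128,.043),pt("side",234,250,121,102,.043))
print("N foot",pt("top",208,160,131,140,.0),pt("side",299,172,122,156,0),"tip",pt("top",208,160,128,137,.04),pt("side",299,172,124,100,.04))
# timer top corners
for nm,n,u,v,c in(("top","top",155,183,[(125,80),(310,130),(285,262),(85,205)]),("side","side",302,146,[(510-384,130),(605-384,80),(660-384,115),(572-384,165)])):
    P=np.array([pt(n,u,v,x,y,.066,12,16) for x,y in c]);print(nm,P.tolist(),P.mean(0));(print(cv2.minAreaRect(P[:,:2].astype('f4'))))
hsv=cv2.cvtColor(cs["top"]["pixels"],cv2.COLOR_BGR2HSV);m=((hsv[...,1]>110)&((hsv[...,0]<8)|(hsv[...,0]>170)));ys,xs=np.nonzero(m[180:200,140:170]);print("dial",xs.mean()+140,ys.mean()+180,cast(cs["top"],[(xs.mean()+140,ys.mean()+180)],.04)*1e3)
E
```

```text
L [466.2 -85.9  43. ] [469.1 -91.7  43. ]
S [ 601.  -234.8   43. ] [ 604.7 -243.7   43. ]
N foot [598.7 247.4   0. ] [598.7 244.2   0. ] tip [594.1 243.5  40. ] [594.7 247.9  40. ]
top [[552.1, 418.7, 66.0], [539.6, 371.4, 66.0], [506.1, 376.8, 66.0], [520.2, 427.9, 66.0]] [529.5 398.7  66. ]
((529.4072265625, 397.8641662597656), (53.0096321105957, 33.72950744628906), 74.57423400878906)
side [[510.3, 380.0, 66.0], [525.2, 427.0, 66.0], [552.5, 418.8, 66.0], [539.5, 373.7, 66.0]] [531.875 399.875  66.   ]
((531.650634765625, 399.32470703125), (49.299583435058594, 29.77803611755371), 73.2814712524414)
dial 154.35 190.35 [[501.8037304  407.86534516  40.        ]]
```

```bash
python3 - <<'E'
from h import *
t=cv2.imread("pics/top0.png");s=cv2.imread("pics/side0.png")
def g(im,u,v):
    o=crop(im,u,v,12,16,0,1.6)
    for i in range(0,24,4): cv2.line(o,(i*16,0),(i*16,5),(0,0,255));cv2.line(o,(0,i*16),(5,i*16),(0,0,255))
    return cv2.resize(o,None,fx=.75,fy=.75)
cv2.imwrite("pics/cut.png",np.vstack([np.hstack([g(t,314,202),g(t,362,160)]),np.hstack([g(s,227,209),g(s,234,250)])]))
E
```

```text
(no output)
```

View pics/cut.png

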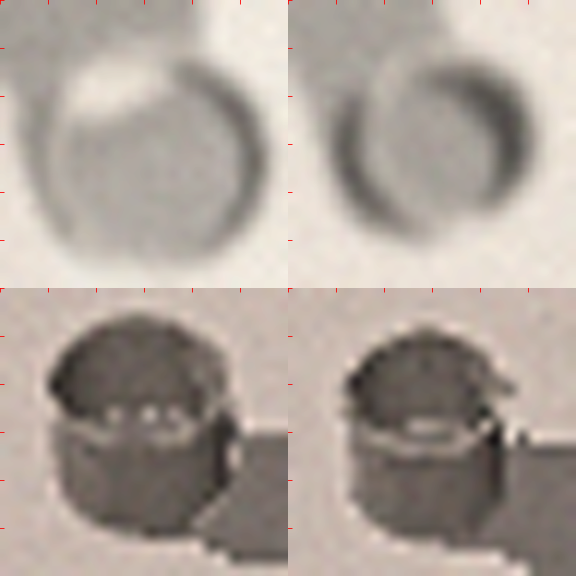

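```bash
cat >> h.py <<'E'
def down(phi,near=None):
    a=np.deg2rad(phi);x=np.array([np.cos(a),np.sin(a),0]);z=np.array([0,0,-1.]);y=np.cross(z,x)
    return Ro.from_matrix(np.c_[x,y,z]).as_rotvec()
def best(bot,p,phi):
    """phi or phi+180, whichever keeps the last joint nearest mid-range"""
    out=[]
    for f in(phi,phi+180):
        q=bot.inverse_kinematics(p,down(f))
        if q is not None: out.append((abs(q[5]),f))
    return min(out)[1]
E
python3 - <<'E'
from h import *
from workcell import bot
c=bot.read_camera("side");print("bottle base",cast(c,[(133,243)],0))
R=Ro.from_rotvec(bot.current_tool_rot()).as_matrix();print(R.round(2))
for nm,p,f in(("L",[.4676,-.0888,.01],90),("L",[.4676,-.0888,.01],0),("Lt",[.6494,.0718,.0185],90),("Lt",[.6494,.0718,.0185],0),("S",[.603,-.24,.01],90),("S",[.603,-.24,.01],0),("N",[.5987,.2458,.01],0),("N",[.5987,.2458,.01],90),("T",[.5305,.3986,.02],74),("Tt",[.4135,-.2365,.02],84)):
    print(nm,f,[None if q is None else round(float(q[5]),2) for q in(bot.inverse_kinematics(p,down(g)) for g in(f,f+180))])
E
```

```text
bottle base [[ 0.27260656 -0.40198221  0.        ]]
[[ 0.35  0.94 -0.  ]
 [ 0.94 -0.35 -0.  ]
 [-0.   -0.   -1.  ]]
L 90 [-2.01, 1.13]
L 0 [-0.44, 2.7]
Lt 90 [-1.65, 1.5]
Lt 0 [-0.07, None]
S 90 [-2.14, 1.01]
S 0 [-0.56, 2.58]
N 0 [0.2, -2.94]
N 90 [-1.37, 1.77]
T 74 [-0.83, 2.31]
Tt 84 [-2.24, 0.9]
```

Candidates (top view pixels):
- **Cutters:** rings at (314,203) and (362,159). The thin flat ring at (361,275) is only a mark on the table, and the tape roll at (210,213) and pan at (460,287) are not cutters. The larger cutter is (314,203), at about 62 mm; the smaller is (362,159).
- **Nozzle:** the cone at (208,160).
- **Timer:** the white block at (155,183). The green one at (112,193) and the orange one at (176,150) are look-alikes.
- **Tiles:** large (263,146), small (316,151), nozzle (261,199), timer (360,222).

The close crops above confirm these choices. I'll start with the large cutter.

```bash
cat >> h.py <<'E'
def pick_round(bot,xy,zt,N=8,op=1.0):
    p=np.r_[xy,.12];bot.goto(p,down(-90));bot.line_to(np.r_[xy,zt],None,.2)
    bot.set_gripper(0.0,5);print("w1",bot.current_opening()*92);bot.set_gripper(op)
    bot.line_to(np.r_[xy,zt],down(0),.1)
    bot.set_gripper(0.0,N);print("w2",bot.current_opening()*92,"t",bot.current_clock())
def snap(bot,n):
    for k in("top","side"): cv2.imwrite(f"pics/{k}_{n}.png",bot.read_camera(k)["pixels"])
E
python3 - <<'E'
from h import *
from workcell import bot
t0=bot.current_clock()
pick_round(bot,[.4676,-.0888],.010)
bot.line_to([.4676,-.0888,.06],None,.2)
print(bot.current_clock()-t0,bot.current_opening()*92,bot.current_ee_pos(),bot.current_contact_force())
snap(bot,"L1")
E
python3 - <<'E'
from h import *
t=cv2.imread("pics/top_L1.png");s=cv2.imread("pics/side_L1.png")
cv2.imwrite("pics/L1.png",np.hstack([crop(t,314,202,40,5,0),crop(s,227,200,40,5,0)]))
E
```

```text
w1 58.98665677677674
w2 58.64506344972185 t 7.1333
7.0832999999999995 59.073846197096714 [ 0.46812168 -0.08904886  0.06039388] [-0.11150614 -0.197192   -1.25948426]
```

View pics/L1.png

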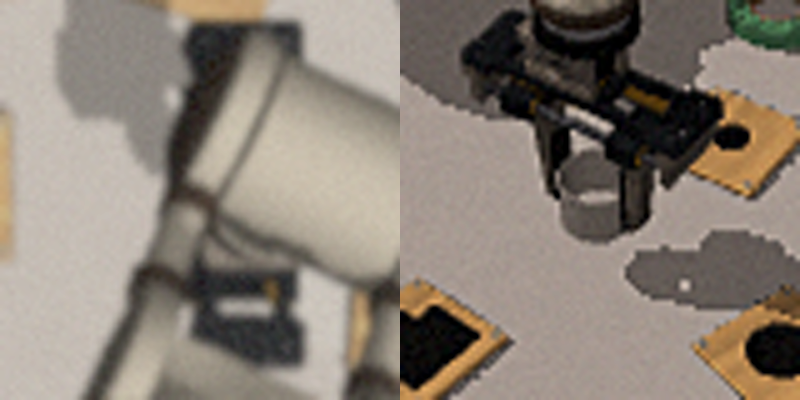

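The side crop shows the large cutter held upright between the fingers. Next I'll place it.

```bash
cat >> h.py <<'E'
def place(bot,xy,zt,phi,up=.13):
    q=bot.current_ee_pos();bot.line_to([q[0],q[1],.10],None,.25)
    bot.goto(np.r_[xy,.10],down(phi));bot.line_to(np.r_[xy,zt+.008],None,.2);bot.line_to(np.r_[xy,zt],None,.03)
    print("at",bot.current_ee_pos(),"F",bot.current_contact_force())
    bot.set_gripper(1.0);bot.hold(.1);bot.line_to(np.r_[xy,up],None,.25);print("t",bot.current_clock())
E
python3 - <<'E'
from h import *
from workcell import bot
place(bot,[.6494,.0718],.0185,0)
pick_round(bot,[.603,-.240],.010)
bot.line_to([.603,-.240,.06],None,.2)
print(bot.current_opening()*92,bot.current_ee_pos())
snap(bot,"S1")
E
python3 - <<'E'
from h import *
t=cv2.imread("pics/top_S1.png");s=cv2.imread("pics/side_S1.png")
cv2.imwrite("pics/S1.png",np.hstack([crop(t,263,146,20,10,0),crop(s,260,210,50,4,0)]))
E
```

```text
at [0.64950013 0.07183097 0.01872924] F [ 0.57712236  0.35166715 -0.25313299]
t 11.175
w1 47.2666518053247
w2 46.62057170164395 t 17.0667
46.82391971772809 [ 0.60359213 -0.24040926  0.0608301 ]
```

View pics/S1.png

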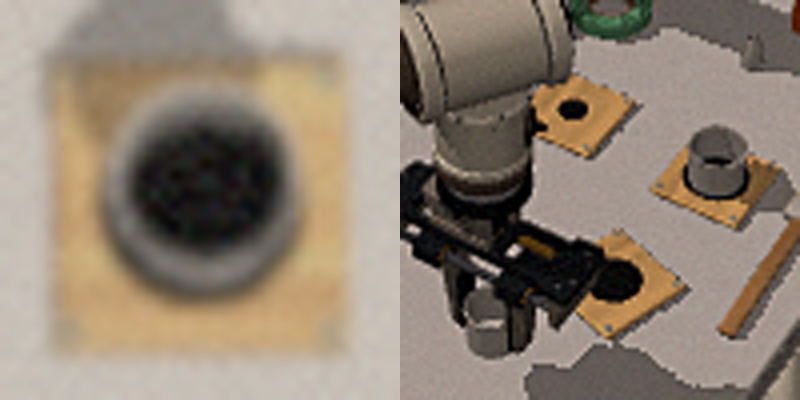

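```bash
python3 - <<'E'
from h import *
from workcell import bot
place(bot,[.6357,-.0964],.0185,0)
# nozzle: low pads
xy=[.5985,.2458]
bot.goto(np.r_[xy,.12],down(0))
snap(bot,"N0")
E
python3 - <<'E'
from h import *
t=cv2.imread("pics/top_N0.png");s=cv2.imread("pics/side_N0.png")
def g(im,u,v,h=12):
    o=crop(im,u,v,h,16,0,1.6)
    for i in range(0,24,4): cv2.line(o,(i*16,0),(i*16,5),(0,0,255));cv2.line(o,(0,i*16),(5,i*16),(0,0,255))
    return cv2.resize(o,None,fx=.75,fy=.75)
cv2.imwrite("pics/pl.png",np.vstack([np.hstack([g(t,263,144),g(t,316,149)]),np.hstack([g(s,289,199),g(s,263,224)])]))
E
```

```text
at [ 0.63583266 -0.096395    0.01877789] F [ 0.51402559  0.12229333 -0.75482262]
t 20.9417
```

View pics/pl.png

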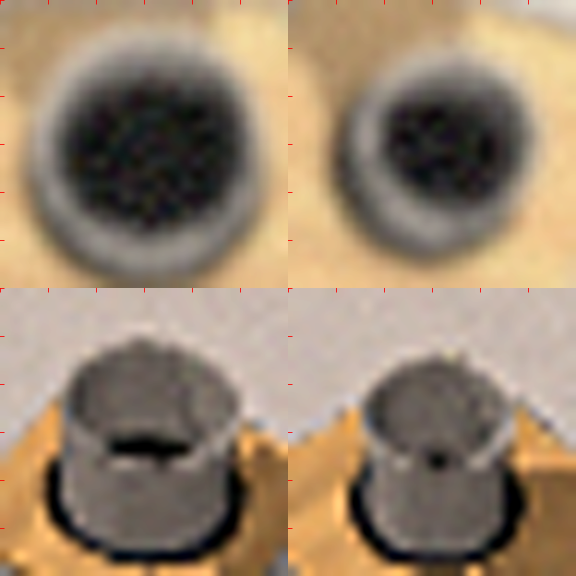

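The top crops show both cutters centred over their discs. In the side crops the dark margin is even left and right of both feet, about 16 px each side at 12x zoom. Nozzle next.

```bash
python3 - <<'E'
from h import *
from workcell import bot
xy=[.5985,.2458]
bot.goto(np.r_[xy,.12],down(90));bot.line_to(np.r_[xy,.003],None,.2);print(bot.current_ee_pos())
bot.set_gripper(.0,4);print("w1",bot.current_opening()*92);bot.set_gripper(.6)
bot.line_to(np.r_[xy,.003],down(0),.1)
bot.set_gripper(0.0,5);print("w2",bot.current_opening()*92)
bot.line_to(np.r_[xy,.05],None,.15);print("w3",bot.current_opening()*92,bot.current_clock())
snap(bot,"N1")
E
python3 - <<'E'
from h import *
t=cv2.imread("pics/top_N1.png");s=cv2.imread("pics/side_N1.png")
cv2.imwrite("pics/N1.png",np.hstack([crop(t,208,160,25,8,0),crop(s,299,165,25,16,0)[::1,::1][:400*1] if 0 else crop(s,299,165,25,8,0)]))
E
```

```text
[0.59868404 0.24584404 0.00293197]
w1 23.83206375464351
w2 23.483054152340497
w3 23.197888537246925 28.9
```

View pics/N1.png

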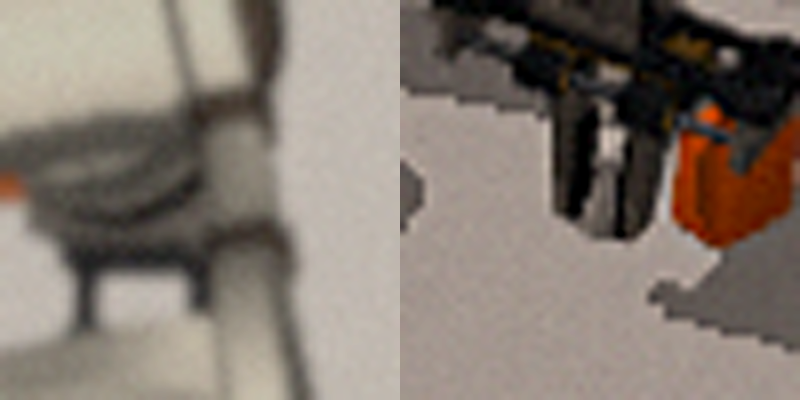

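The nozzle is held upright between the fingers. I'll place it, then move above the timer.

```bash
python3 - <<'E'
from h import *
from workcell import bot
place(bot,[.4797,.0764],.0113,0)
bot.goto([.5305,.3986,.20],down(74))
snap(bot,"T0")
E
python3 - <<'E'
from h import *
t=cv2.imread("pics/top_T0.png");s=cv2.imread("pics/side_T0.png")
cv2.imwrite("pics/T0.png",np.vstack([np.hstack([crop(t,261,199,18,10,0),crop(s,253,187,18,10,0)]),np.hstack([crop(t,155,180,30,6,0),crop(s,302,146,30,6,0)])]))
E
```

```text
at [0.47986947 0.07637585 0.01155241] F [ 0.60219903 -0.78712966 -0.42782267]
t 32.9583
```

View pics/T0.png

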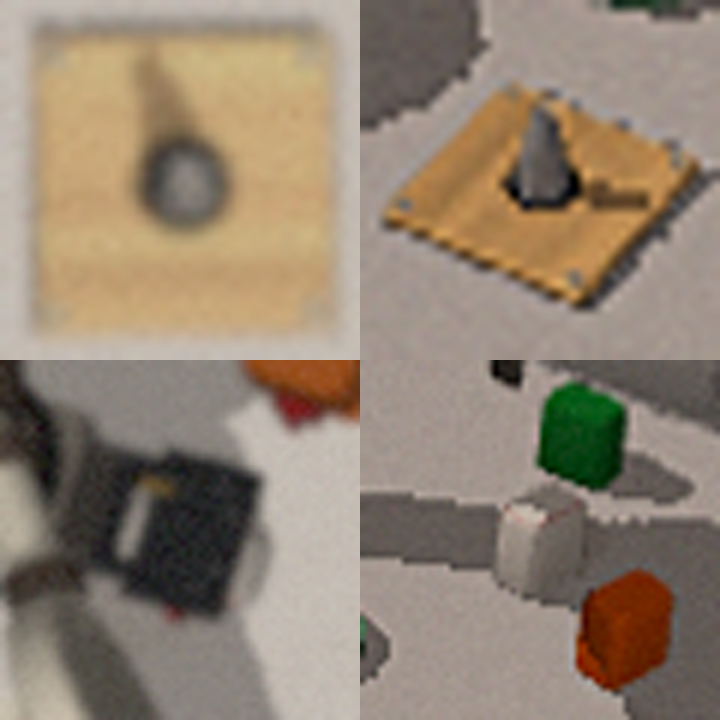

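The nozzle stands centred on its disc. The timer is clear below the gripper.

```bash
python3 - <<'E'
from h import *
from workcell import bot
m=[.5305,.3986]
bot.line_to([*m,.10],None,.2);bot.line_to([*m,.018],None,.1);print(bot.current_ee_pos(),bot.current_contact_force())
bot.set_gripper(0,12);print("w",bot.current_opening()*92);bot.line_to([*m,.06],None,.15);print("w",bot.current_opening()*92,bot.current_contact_force(),bot.current_clock())
snap(bot,"T1")
E
python3 - <<'E'
from h import *
t=cv2.imread("pics/top_T1.png");s=cv2.imread("pics/side_T1.png")
cv2.imwrite("pics/T1.png",np.hstack([crop(t,155,180,32,10,0),crop(s,302,140,20,16,0)]))
E
```

```text
[0.53117535 0.39896473 0.01888715] [-0.01407543  0.01378987  0.40534895]
w 62.461229628273045
w 62.8143104644946 [-0.58432244 -0.19216031 -0.66850857] 36.9167
```

View pics/T1.png

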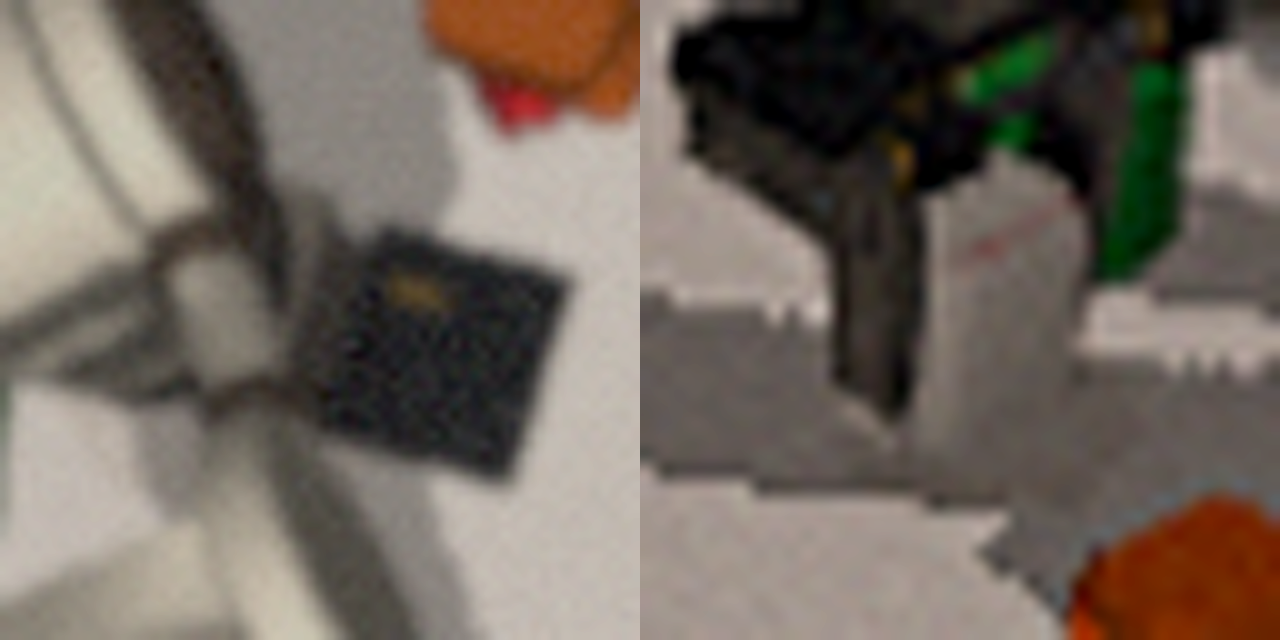

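The timer is held and lifted in line with the jaws. Placing it now.

```bash
python3 - <<'E'
from h import *
from workcell import bot
m=[.4135,-.2365]
q=bot.current_ee_pos();bot.line_to([q[0],q[1],.17],None,.2)
bot.goto([*m,.16],down(84));print(bot.current_opening()*92)
bot.line_to([*m,.035],None,.15);bot.line_to([*m,.0266],None,.03)
print(bot.current_ee_pos(),bot.current_contact_force())
bot.set_gripper(1.0);bot.hold(.2);bot.line_to([*m,.16],None,.2)
bot.goto([.40,.25,.25],down(74));print(bot.current_clock(),bot.current_joints())
snap(bot,"E1")
E
python3 - <<'E'
from h import *
t=cv2.imread("pics/top_E1.png");s=cv2.imread("pics/side_E1.png")
cv2.imwrite("pics/E1.png",np.vstack([np.hstack([crop(x,u,v,22,9,0)  for x,u,v in((t,360,222),(s,191,220))]),np.hstack([cv2.resize(crop(x,310,180,65,4,0) if x is t else crop(x,240,200,65,4,0),(396,396)) for x in(t,s)])])[:600*2])
im=cv2.imread("pics/E1.png");print(im.shape);cv2.imwrite("pics/E1.png",cv2.resize(im,(600,600)))
E
```

```text
62.56559430880845
[ 0.41342753 -0.23644261  0.02653193] [ 0.18924966  1.12281118 -1.22414008]
44.85 [ 3.00276847e-01 -1.39444992e-01  1.82782207e+00 -2.55533821e-04
  1.45389409e+00 -9.90286542e-01]
(792, 792, 3)
```

View pics/E1.png

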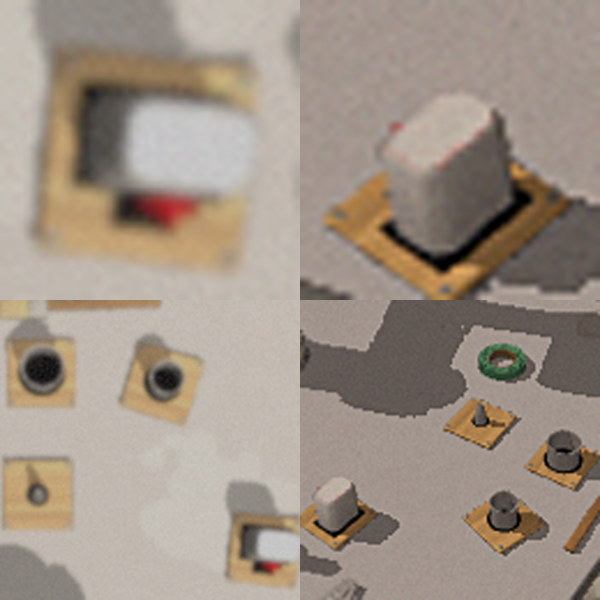

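```bash
python3 - <<'E'
from h import *
from workcell import bot
cs={n:bot.read_camera(n) for n in("top","side")}
c=cs["top"];im=cv2.resize(c["pixels"],None,fx=6,fy=6,interpolation=cv2.INTER_CUBIC);g=im.min(2)
u,v=360,222
for th in(110,120,130,140,150):
    m=np.zeros_like(g);r=np.s_[(v-11)*6:(v+8)*6,(u-6)*6:(u+16)*6];m[r]=(g[r]>th)
    m=cv2.morphologyEx(m,cv2.MORPH_OPEN,np.ones((9,9)))
    cn=max(cv2.findContours(m,cv2.RETR_EXTERNAL,cv2.CHAIN_APPROX_NONE)[0],key=cv2.contourArea).reshape(-1,2)
    P=cast(c,(cn+.5)/6-.5,.074)[:,:2]*1e3;print(th,[np.round(a,1).tolist() for a in cv2.minAreaRect(P.astype('f4'))])
# predicted outlines overlay: block at believed pose and silhouette
out=[]
a=np.deg2rad(-6);R2=np.array([[np.cos(a),-np.sin(a)],[np.sin(a),np.cos(a)]])
for n,(u,v) in(("top",(362,220)),("side",(191,218))):
    c=cs[n];k=16;h=18
    o=crop(c["pixels"],u,v,h,k,0,1.5)
    def dr(pts,z,col):
        X=np.array([[*(np.array([.4055,-.2357])+R2@np.array(p)/1e3),z] for p in pts]);q=proj(c,X);q=((q-[u-h,v-h]+.5)*k-.5).astype(int);cv2.polylines(o,[q.reshape(-1,1,2)],True,col,1)
    B=[(-14,-32),(30,-32),(30,32),(-14,32)]
    dr(B,.074,(0,255,0));dr(B,.008,(255,255,0));dr([(-17,-35),(33,-35),(33,35),(-17,35),(-17,15),(-33,15),(-33,-15),(-17,-15)],.008,(255,0,255))
    out.append(cv2.resize(o,(400,400)))
cv2.imwrite("pics/ov1.png",np.hstack(out))
E
```

```text
110 [[409.7, -236.8], [60.3, 41.1], 84.0]
120 [[410.7, -237.7], [60.3, 37.7], 81.4]
130 [[411.0, -237.4], [57.4, 34.9], 85.4]
140 [[411.1, -236.9], [54.5, 31.8], 84.3]
150 [[411.5, -235.6], [47.4, 27.0], 82.6]
```

View pics/ov1.png

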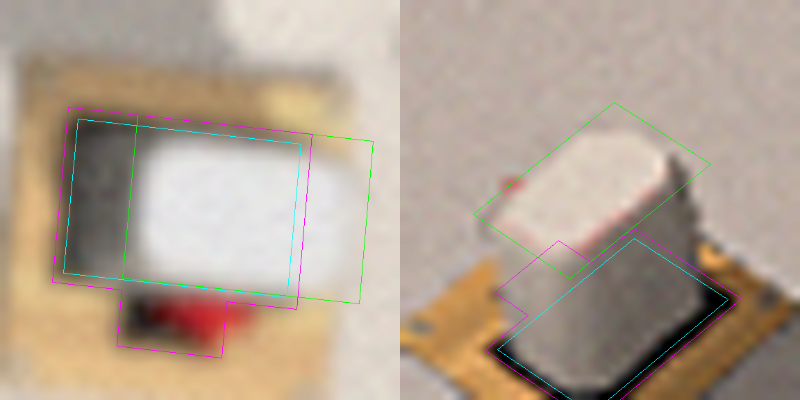

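```bash
python3 - <<'E'
from h import *
t=cv2.imread("pics/top_E1.png");s=cv2.imread("pics/side_E1.png")
cv2.imwrite("pics/z1.png",np.hstack([cv2.resize(crop(t,362,220,16,24,0,1.6),(400,400)),cv2.resize(crop(s,192,226,16,24,0,1.8),(400,400))]))
E
```

```text
(no output)
```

View pics/z1.png

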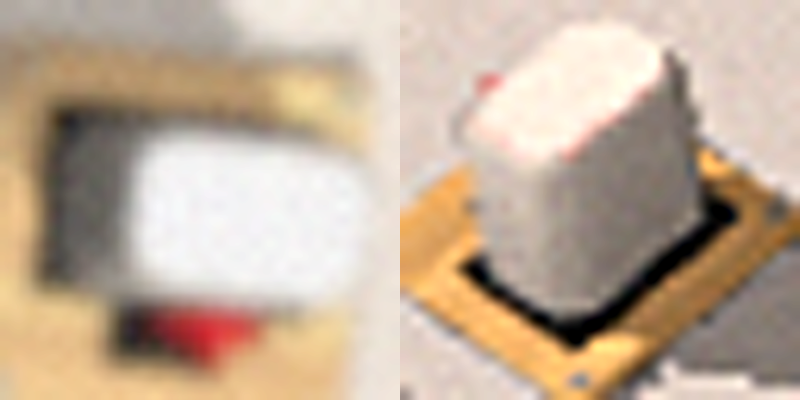

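```bash
cat > prof.py <<'E'
from h import *
from workcell import bot
import sys
a=np.deg2rad(-6);R2=np.array([[np.cos(a),-np.sin(a)],[np.sin(a),np.cos(a)]])
def w(x,y,z=.008): return [*(np.array([.4055,-.2357])+R2@np.array([x,y])/1e3),z]
cs={n:bot.read_camera(n) for n in("top","side")}
def prof(n,pts,lab):
    q=proj(cs[n],np.array(pts).reshape(-1,3)).astype('f4');g=cs[n]["pixels"].astype('f4').mean(2)
    S=cv2.remap(g,q[:,0].reshape(len(pts),-1),q[:,1].reshape(len(pts),-1),cv2.INTER_CUBIC);print(n,lab,S.mean(1).astype(int).tolist())
xs=np.arange(18,44,1)
prof("side",[[w(x,y) for y in np.arange(-16,17,2)] for x in xs],"x18..43")
ys=-np.arange(22,46,1)
prof("side",[[w(x,y) for x in np.arange(0,20,2)] for y in ys],"y-22..-45")
prof("top",[[w(x,y) for y in np.arange(22,33,2)] for x in xs],"x18..43")
prof("top",[[w(x,y) for x in np.arange(0,20,2)] for y in -ys],"y22..45")
E
python3 prof.py
```

```text
side x18..43 [64, 65, 67, 68, 67, 62, 53, 41, 27, 13, 3, -2, -2, 4, 15, 30, 45, 58, 67, 70, 70, 69, 66, 63, 61, 60]
side y-22..-45 [88, 90, 91, 91, 92, 91, 87, 78, 63, 44, 24, 13, 13, 26, 47, 70, 90, 103, 108, 108, 105, 103, 101, 101]
top x18..43 [52, 52, 51, 51, 50, 48, 46, 44, 41, 39, 39, 41, 44, 50, 58, 66, 74, 82, 86, 88, 90, 91, 92, 92, 92, 91]
top y22..45 [61, 60, 59, 58, 56, 55, 53, 50, 46, 44, 45, 49, 56, 66, 76, 85, 94, 102, 106, 110, 113, 114, 113, 111]
```

The side profile shows the dark gap behind the timer is about 8 mm, against about 5.5 mm at its side. The top view agrees that the timer sits about 2.5–3 mm too far toward its dial. I'll regrip it and shift it by +2.7 mm, and also check the round items.

```bash
cat > rprof.py <<'E'
from h import *
from workcell import bot
c=bot.read_camera("side");g=c["pixels"].astype('f4').mean(2)
for nm,ctr,r0,rs in(("L",(.6494,.0718),20,33),("S",(.6357,-.0964),14,27),("N",(.4797,.0764),5,15.5)):
    for th in(-20,-60,-100):   # seen side: world bearing towards side camera about -60deg
        r=np.arange(r0,rs+10)
        S=0
        for d in(-14,-7,0,7,14):
            t=np.deg2rad(th+d);X=np.c_[ctr[0]+r/1e3*np.cos(t),ctr[1]+r/1e3*np.sin(t),np.full(len(r),.008)]
            q=proj(c,X).astype('f4');S=S+cv2.remap(g,q[:,:1],q[:,1:],cv2.INTER_CUBIC)[:,0]/5
        i=int(np.argmin(S));lo=S[i]
        ha=(S[:i].max()+lo)/2 if i else 0;hb=(S[i:].max()+lo)/2
        a=next((r[j]+(S[j]-ha)/(S[j]-S[j+1]) for j in range(i-1,-1,-1) if S[j]>=ha),None)
        b=next((r[j]-(S[j]-hb)/(S[j]-S[j-1]) for j in range(i,len(r)) if S[j]>=hb),None)
        print(nm,th,"foot r",a and round(float(a),1),"sil r",b and round(float(b),1))
E
python3 - <<'E'
from h import *
from workcell import bot
m=np.array([.4135,-.2365]);a=np.deg2rad(-6);n=m+.0027*np.array([np.cos(a),np.sin(a)])
bot.goto([*m,.16],down(84));bot.line_to([*m,.03],None,.15);bot.set_gripper(0,12);print(bot.current_opening()*92)
bot.line_to([*m,.034],None,.05);bot.line_to([*n,.034],None,.05);bot.line_to([*n,.0306],None,.02)
print(bot.current_ee_pos(),bot.current_contact_force())
bot.set_gripper(1.0);bot.hold(.2);bot.line_to([*n,.16],None,.2)
bot.goto([.40,.25,.25],down(74));print(bot.current_clock())
snap(bot,"E2")
E
python3 prof.py; python3 rprof.py
python3 - <<'E'
from h import *
t=cv2.imread("pics/top_E2.png");s=cv2.imread("pics/side_E2.png")
cv2.imwrite("pics/z2.png",np.hstack([cv2.resize(crop(t,362,220,16,24,0,1.6),(400,400)),cv2.resize(crop(s,192,226,16,24,0,1.8),(400,400))]))
E
```

```text
62.540313745236766
[ 0.41600934 -0.23663421  0.03036213] [-0.69058344 -0.4931207  -0.94135404]
52.7333
side x18..43 [65, 64, 65, 65, 67, 68, 68, 64, 56, 44, 29, 15, 7, 6, 13, 27, 42, 56, 65, 69, 69, 68, 65, 63, 62, 60]
side y-22..-45 [88, 89, 91, 93, 95, 94, 89, 78, 61, 39, 19, 8, 9, 23, 45, 69, 89, 102, 107, 107, 105, 102, 101, 100]
top x18..43 [53, 53, 53, 54, 53, 51, 49, 47, 45, 44, 44, 46, 48, 53, 60, 66, 74, 81, 85, 87, 90, 91, 92, 92, 91, 90]
top y22..45 [60, 59, 59, 59, 58, 56, 54, 50, 47, 45, 47, 51, 58, 68, 79, 88, 97, 105, 110, 113, 116, 117, 116, 113]
L -20 foot r 27.5 sil r 34.8
L -60 foot r 27.1 sil r 33.9
L -100 foot r 27.7 sil r 34.1
S -20 foot r 21.7 sil r 27.8
S -60 foot r 20.2 sil r 28.9
S -100 foot r 22.4 sil r 28.3
N -20 foot r 9.7 sil r 16.8
N -60 foot r 9.5 sil r 17.0
N -100 foot r 11.6 sil r 16.9
```

View pics/z2.png

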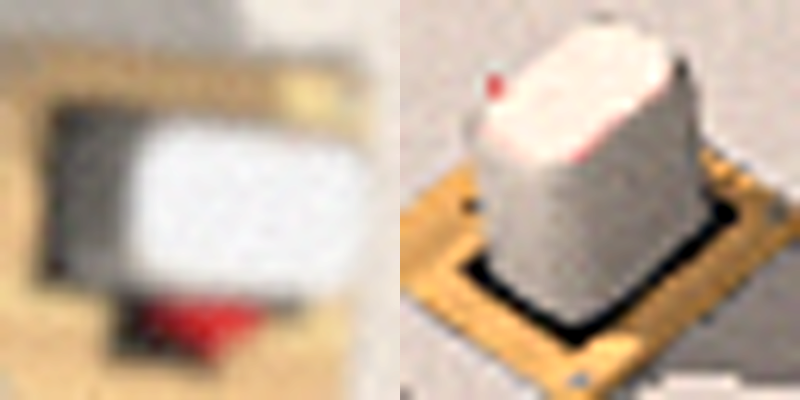

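```bash
sed -e 's/read_camera("side")/read_camera("top")/' -e 's/(-20,-60,-100)/range(0,360,45)/' rprof.py > rt.py; python3 rt.py
python3 - <<'E'
from h import *
t=cv2.imread("pics/top_E2.png");s=cv2.imread("pics/side_E2.png")
f=lambda im,u,v:cv2.resize(crop(im,u,v,12,24,0,1.7),(260,260))
cv2.imwrite("pics/z3.png",np.vstack([np.hstack([f(t,263,144),f(t,316,149),f(t,261,199)]),np.hstack([f(s,289,202),f(s,263,228),f(s,253,184)])]))
E
```

```text
File "rt.py", line 5
    for th inrange(0,360,45):   # seen side: world bearing towards side camera about -60deg
           ^^^^^^^
SyntaxError: invalid syntax
```

View pics/z3.png

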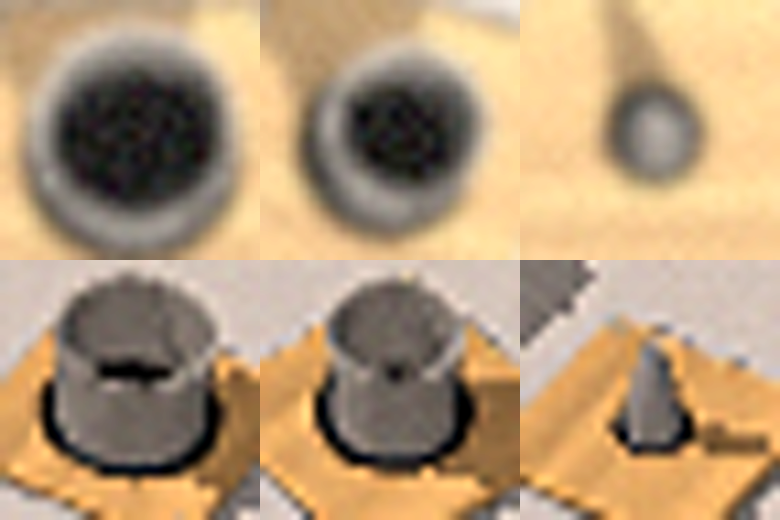

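The side row shows even dark margins around the feet of both cutters and the nozzle. In the timer crops the dial is over the tab and the gaps are even. I'm handing in.

```bash
python3 - <<'E'
from workcell import bot
print(bot.current_clock(),abs(bot.current_joint_vel()).max() if hasattr(bot.current_joint_vel(),'max') else bot.current_joint_vel(),bot.current_opening())
bot.job_done()
E
```

```text
52.9833 0.004301062676572781 0.9996695952114353
the job is handed in; nothing more can be done
```

I stood the large cutter, small cutter, nozzle and timer, in that order, each on its matching tile. I left the green and orange look-alikes alone and handed the job in at 53 s, with the gripper open and away from everything.

- **Timer:** It first landed about 2.7 mm too far toward its dial, so I regripped and shifted it. Its gaps now measure 5.8 mm at the back and 5.6 mm at the side, and the dial is over the tab. I did not measure its angle again after the shift; before it, the timer read about 84°, matching the silhouette.
- **Large cutter:** The dark margins in the side view are even, at 6.4–7.3 mm.
- **Small cutter and nozzle:** The margins are less even, at 5.9–8.7 mm for the small cutter and 5.3–7.5 mm for the nozzle. The top and side views suggested small offsets of about 1–2 mm in opposing directions, so I left both where they were.
- **Failed check:** An extra top-view measurement of the round items stopped on a script error and I did not repeat it. I compared the close-up pictures by eye instead.

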